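# Pin the ticket stand under the display step

### The arm

A 7-joint arm with a two-finger parallel gripper is mounted at the origin on a cart in front of the work surface, level with it; the furniture and walls round the work are solid. World frame = base frame: x ahead of the robot, y to its left, z up, the work surface at z = 0. Lengths are in mm, angles in rad, forces in N, time in s.
With the tool pointing down it reaches from about 400 to 875 mm from the base axis. Payload 19.3 kg.
Tool frame: the origin (TCP) lies midway between the tips of the shut fingers; the grasp point (between the pads) lies 19 mm behind it; z points along the fingers, y is the direction in which the jaws open and shut (so a half turn about z gives the same grasp; the last joint's range is limited). The gripper opens to 85 mm and grips with 20 to 120 N. Pads are 22 mm wide; open, the fingers measure 114 mm over their backs; the gripper's body (76 mm by 85 mm) begins 54 mm behind the grasp point. The pads swing forward as they close: fully open they stand 13 mm farther back than shut.
Start: joints at [1.053, 0.521, -0.036, 1.599, 0.021, 1.021, -0.113], TCP at [270.587, -563.38, 231.291] pointing down, gripper open.
Joint ranges: [-2.91, 2.91], [-0.3, 2.13], [-1.5, 1.42], [0.17, 2.43], [-1.26, 4.41], [0.16, 1.93], [-2.52, 2.52]. Speed limits (rad/s): [1.89, 1.89, 2.39, 2.39, 3.01, 3.01, 3.01].

### API

Orientations are given as a unit quaternion [x, y, z, w].
In Python, from cell import arm gives the robot as it stands.
- The arm moves only by the tool jog_arm, never from a script. Its argument "increments" is a list that holds one entry, the list of rows, each a list of 5 numbers: the closure in counts, from 0 (fully open) to 255 (shut), then the shift along the tool's x, y, z in cm, then the turn about the tool's z in degrees. In form: [[[claw, dx, dy, dz, turn], ...]]. A call has 1 to 12 rows; each row is the pose to reach, as a shift and turn from the pose commanded when the call began, along the tool's axes at that moment; what a row does not reach only later rows make up. A row lasts 1/8 s, in which the tool goes at most 62.5 mm and 10.7 degrees, less where a joint would pass 70% of its speed; a pose out of reach is approached as far as the arm can. A call with a gripper value outside its range is refused whole. The fingers move at their own pace and stop on an object; the grip force is fixed at half the most. Time passes only in rows, so rows that repeat a pose let the fingers close. It gives the time, the measured TCP pose, the force and the opening at its end, in the units of the state.
- arm.state(): the state, without advancing time (a new reading comes with each control period).
- arm.capture(name): name is "scene" or "top" or "wrist"; returns the picture (400x640x3 uint8, red, green, blue); there is no depth.
- arm.calibration(name): a dict with "K" (3x3 intrinsics, pixels), "extrinsics" (4x4, takes a point from camera to world coordinates). Camera axes: x right, y down, z forward; pixel columns grow to the right and rows downward; lengths in mm; the calibration is good to about 2 mm. A picture is of the moment at which its call begins: read the wrist's pose just before it. calibration takes no time and is no camera call; for the wrist camera it gives the pose at the moment of the call.
- arm.close_job(): hands the job in, once; it reports no verdict.
The state is a dict: "t": time; "joints": joint angles; "qd": joint speeds; "joint_torque": joint torques, N m; "tool_pos": TCP position; "tool_rot": TCP orientation; "force": force on the tool from outside, world axes, zero at the start; "wrist_torque": the same for the moment, N m; "finger_gap": finger opening in mm.
Only numpy, scipy, OpenCV 4.12 (cv2) and the standard library are available. Lean on these libraries where they do the work, as an engineer would, in place of code of your own. Each camera call takes 0.05 s, during which the arm holds its last target.

### The job

Pick up the metal ticket stand and fix it to the wooden display step: reach its side arm in under the step's roof, lightly feel about over the floor of the bay with the pin until the pin drops into the hole hidden there, and let the stand down until its foot is flat on the table and it stands upright by itself. Press only gently, and do not disturb the tin, the spool and the sweet pack.

Things in the scene. Friction and masses are not known exactly. Their poses are not given: they have to be found in the camera images.
- step: fixed light-wood display step, 146 deep (x) x 166 wide (y) x 66 mm high, a chocolate piece fixed on top near the back. Origin on the table under it, z up; its open front faces -x: a bay runs in under the roof. Roof front edge at x = -68 mm; below it sill and cheeks begin at x = -63. Bay 122 mm wide, level floor 22 mm and roof underside 56 mm above the table; back wall at x = +51
- bay (a point): reference point on the bay floor, 22 mm above the table, 58 mm behind the roof's front edge, on the middle line. The rigid floor has one upright blind hole, hidden from view: 15 mm wide, 1.5 mm chamfer, 17 mm deep. Its centre lies anywhere within 9 mm of this point in the step's x and 9 mm in its y, different each time; it must be felt for
- post (a point): grasp point of the loose metal ticket stand (0.16 to 0.29 kg), on the axis of its upright post, 100 mm above the foot's underside. Post 16 mm (x) x 24 mm (y), top 125 mm up. A blank white ticket, 60 wide x 38 high, is fixed on its -x face, top edge 61 mm up. Stand axes: x along the side arm to the pin, z up. A grip across the 16 mm (along x) best resists the pin's leverage
- foot (a point): middle of the underside of the stand's foot plate, 40 (x) x 64 (y) x 8 mm, straight below the post; at z = 0 when the foot is flat on the table. The side arm, 16 wide x 10 mm thick, has its underside 24 mm above this and runs from the post to 103 mm from the axis along +x
- pin_tip (a point): middle of the flat lower end of the pin under the arm, 95 mm from the post's axis along the stand's +x, 10 mm above the foot's underside. Pin 12 mm thick, 1.5 mm chamfer, hangs 14 mm below the arm. Foot flat on the table: the pin is 12 mm deep in the hole, the arm 2 mm above the bay floor. Pin on the bay floor: the foot is 12 mm above the table
- tin: round cocoa tin 64 mm wide and 64 mm high, bystander; origin under its middle
- spool: ribbon spool 53 mm wide and 22 mm high, lying flat, bystander; origin under its middle
- pack: flat sweet pack 46 x 96 x 22 mm, bystander; origin under its middle
Things that resemble listed ones, but are neither listed nor needed, are in the scene too. Leave any blue or yellow look-alike of the part that bears post alone.

How it is judged (in metres and radians):
At the end, for the whole second after the job is handed in: the stand's foot is on the table (underside less than 4 mm up) and it is upright within 0.06 rad, with the pin in the hole (its tip at least 8 mm below the bay floor and within 14 mm of the reference point in the step's x and y) (height (world z) of foot below 0.004 m and angle between foot's own z axis and vertical below 0.06 rad and x of pin_tip in the frame of step between -0.024 and 0.004 m and y of pin_tip in the frame of step between -0.014 and 0.014 m and z of pin_tip in the frame of step below 0.014 m); the robot touches nothing.
It fails at once if the stand is pressed against the step with more than 25 N (contact force between stand and step above 25 N).
It fails at once if a bystander (tin, spool or pack) is moved by more than 20 mm (distance of any of tin, spool, pack from where it was at the start of the episode above 0.02 m).
It also fails if it takes over 72 s, if anything falls off the work surface, if the arm or the gripper's body presses on something with over 40 N, if the wrist force passes 120 N, or if a joint passes its speed limit or range.

## Working session

There is one attempt and no reset: what is moved stays moved. The work goes in short steps, Python scripts to look and compute and a tool call to move; the robot and the scene stay as the last step left them, time stands still between calls to the robot, and variables do not carry over. Pictures are saved under pics/ and viewed, and the job is handed in when it is done.

Besides the shell and the picture viewer there is one more tool, called as name([rows], argument=value, ...), one row to a line, values as JSON. jog_arm: Moves the arm, as the interface text tells. Its arguments: {"type":"object","properties":{"increments":{"type":"array"}},"required":["increments"]}

```bash
ls; mkdir -p pics
python3 - <<'E'
from cell import arm
import cv2
s=arm.state();print(s)
for n in("scene","top"):
    im=arm.capture(n);cv2.imwrite(f"pics/{n}0.png",im[:,:,::-1])
    c=arm.calibration(n);print(n,c["K"],c["extrinsics"])
E
```

```text
pics
{'t': 0.0, 'joints': array([ 1.05280838,  0.52200507, -0.03631821,  1.5999855 ,  0.02121152,
        1.02108957, -0.11276242]), 'qd': array([-0.00061495,  0.00131363, -0.00109651,  0.0015034 ,  0.0005162 ,
        0.00108208,  0.00075371]), 'joint_torque': array([ 1.16506151e-03, -9.27100325e+01,  1.98107913e+00, -3.69940495e+01,
        1.80669461e-02,  8.10855185e-03, -2.94553467e-05]), 'tool_pos': array([ 270.42770898, -563.10681996,  230.73946728]), 'tool_rot': array([ 9.75037321e-01,  2.22040356e-01, -1.66890702e-04, -5.25219302e-04]), 'force': array([-0.59147022,  0.20580696, -0.26813102]), 'wrist_torque': array([-0.05165146, -0.00538014, -0.01547179]), 'finger_gap': 85.25629337227744}
scene [[407.80464985   0.         321.9442283 ]
 [  0.         407.80464985 200.75863154]
 [  0.           0.           1.        ]] [[ 9.00262018e-01 -2.06929999e-01  3.83025163e-01  5.41807952e+01]
 [-4.35160968e-01 -4.01908663e-01  8.05670130e-01 -1.11229293e+03]
 [-1.27761881e-02 -8.91991818e-01 -4.51870962e-01  6.52386464e+02]
 [ 0.00000000e+00  0.00000000e+00  0.00000000e+00  1.00000000e+00]]
top [[445.65706546   0.         320.46217619]
 [  0.         445.65706546 198.17161321]
 [  0.           0.           1.        ]] [[ 2.66378898e-02 -9.88707703e-01  1.47470337e-01  3.70018189e+02]
 [-9.99215683e-01 -3.06589453e-02 -2.50608915e-02 -8.75224396e+01]
 [ 2.92991815e-02 -1.46687105e-01 -9.88748932e-01  1.21023028e+03]
 [ 0.00000000e+00  0.00000000e+00  0.00000000e+00  1.00000000e+00]]
```

View pics/scene0.png

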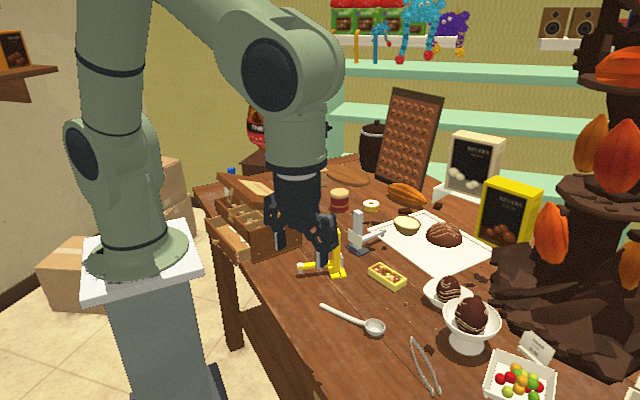

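View pics/top0.png

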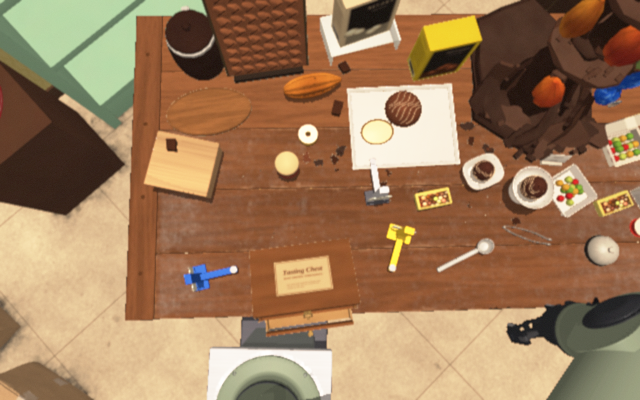

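Run:
```python
import cv2
t=cv2.imread("pics/top0.png");s=cv2.imread("pics/scene0.png")
cv2.imwrite("pics/c1.png",cv2.resize(t[145:225,340:460],None,fx=6,fy=6,interpolation=cv2.INTER_CUBIC))
cv2.imwrite("pics/c2.png",cv2.resize(t[120:210,130:330],None,fx=4,fy=4,interpolation=cv2.INTER_CUBIC))
cv2.imwrite("pics/c3.png",cv2.resize(s[160:290,200:400],None,fx=4,fy=4,interpolation=cv2.INTER_CUBIC))
```

```text
(no output)
```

View pics/c1.png

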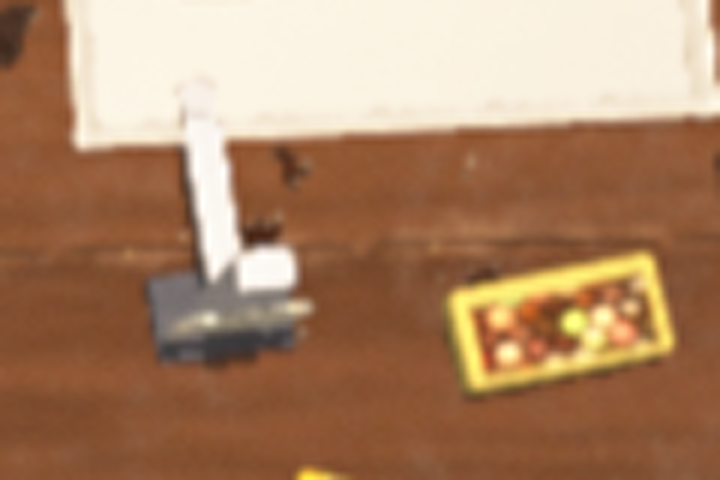

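View pics/c2.png

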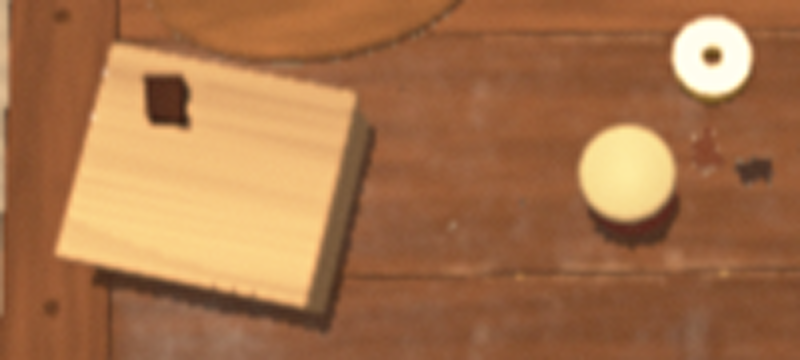

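View pics/c3.png

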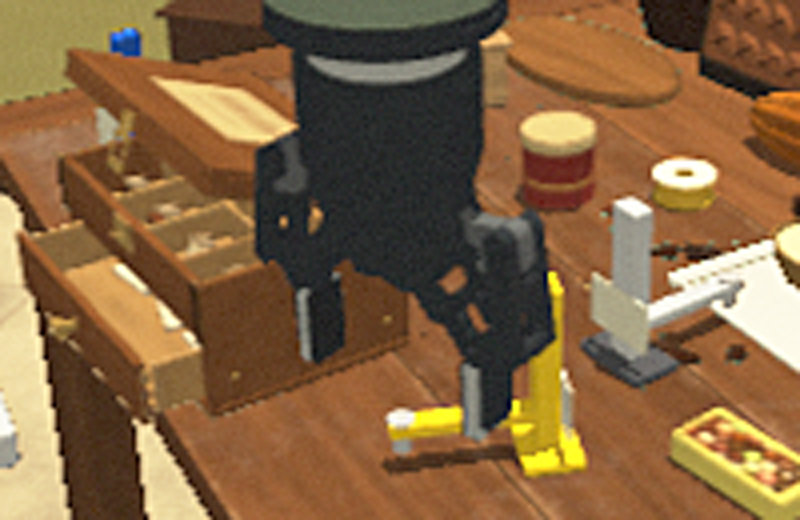

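```bash
cat > h.py <<'E'
import numpy as np,cv2
from cell import arm
def ray(n,u,v,c=None):
    c=c or arm.calibration(n);E=np.array(c["extrinsics"]);d=E[:3,:3]@np.linalg.solve(np.array(c["K"]),[u,v,1.]);return E[:3,3],d
def onz(n,u,v,z,c=None):
    o,d=ray(n,u,v,c);return o+d*(z-o[2])/d[2]
def proj(n,p,c=None):
    c=c or arm.calibration(n);E=np.array(c["extrinsics"]);q=E[:3,:3].T@(np.array(p)-E[:3,3]);q=np.array(c["K"])@q;return q[:2]/q[2]
E
python3 - <<'E'
from h import *
np.set_printoptions(precision=1,suppress=True)
f=lambda p,s,o:(p[0]/s+o[0],p[1]/s+o[1])
print("post",onz("top",*f((267,268),6,(340,145)),125),onz("scene",*f((632,207),4,(200,160)),125))
print("armend",onz("top",*f((196,95),6,(340,145)),34),onz("scene",*f((735,290),4,(200,160)),34))
P=[onz("top",*f(p,4,(130,120)),66) for p in((115,42),(355,92),(308,308),(57,256))]
for a,b in zip(P,P[1:]+P[:1]):print("step",a,np.linalg.norm(b-a),np.arctan2(*(b-a)[[1,0]]))
print(np.mean(P,0))
print("foot",[onz("top",*f(p,6,(340,145)),8) for p in((148,280),(160,362),(295,345))])
print("tin",onz("top",*f((627,172),4,(130,120)),64),"spool",onz("top",*f((711,56),4,(130,120)),22),"pack",onz("top",*f((560,322),6,(340,145)),22))
E
```

```text
post [ 558.1 -273.3  125. ] [ 559.5 -276.1  125. ]
armend [ 652.2 -256.2   34. ] [ 649.1 -275.    34. ]
step [707.2 313.2  66. ] 161.09597256732025 -1.7475664258107184
step [678.9 154.6  66. ] 145.8071680092764 2.993644099671874
step [534.7 176.1  66. ] 165.29256551708562 1.3953013425011795
step [563.5 338.8  66. ] 145.9573795701653 -0.17673346153164546
[621.1 245.7  66. ]
foot [array([ 571.1, -238.7,    8. ]), array([ 533.5, -244.7,    8. ]), array([ 543.2, -306.3,    8. ])]
tin [631.6 -25.6  64. ] spool [724.7 -77.9  22. ] pack [ 555.4 -424.3   22. ]
```

Look-alikes: metal stand top(377,185)/scene(358,235), yellow top(400,245), blue top(210,275). The metal one, with its grey foot and white ticket, is the target; the crop confirms this. The step is at top(184,165), with its front towards the robot.

jog_arm([
  [[0,5,-2,0,-9],[0,10,-4,0,-18],[0,15,-5.5,0,-28],[0,20,-7,0,-37],[0,25,-9,0,-46],[0,30,-11,0,-56],[0,35,-12.5,0,-66],[0,38.5,-13.6,0,-73.8],[0,38.5,-13.6,0,-73.8],[0,38.5,-13.6,0,-73.8]],
])

```text
t: 1.35
tool_pos: [558.1, -274.8, 230.9]
tool_rot: [0.647, 0.762, -0.0, -0.0]
force: [0.1, 0.0, -0.5]
finger_gap: 85.7
```

Run:
```python
from h import *
np.set_printoptions(precision=3,suppress=True)
s=arm.state();print(s['t'],s['tool_pos'],s['tool_rot'],s['force'],s['joints'])
c=arm.calibration("wrist");print(c)
cv2.imwrite("pics/w1.png",arm.capture("wrist")[:,:,::-1]);cv2.imwrite("pics/s1.png",arm.capture("scene")[:,:,::-1])
```

```text
1.35 [ 558.074 -274.786  230.906] [ 0.647  0.762 -0.    -0.   ] [ 0.084  0.021 -0.533] [ 0.635  0.543 -0.405  1.593  0.237  1.056  0.327]
{'K': array([[299.554,   0.   , 322.533],
       [  0.   , 299.554, 199.629],
       [  0.   ,   0.   ,   1.   ]]), 'extrinsics': array([[   0.987,    0.154,    0.054,  545.916],
       [   0.163,   -0.932,   -0.324, -191.559],
       [  -0.   ,    0.329,   -0.944,  374.312],
       [   0.   ,    0.   ,    0.   ,    1.   ]])}
```

View pics/w1.png

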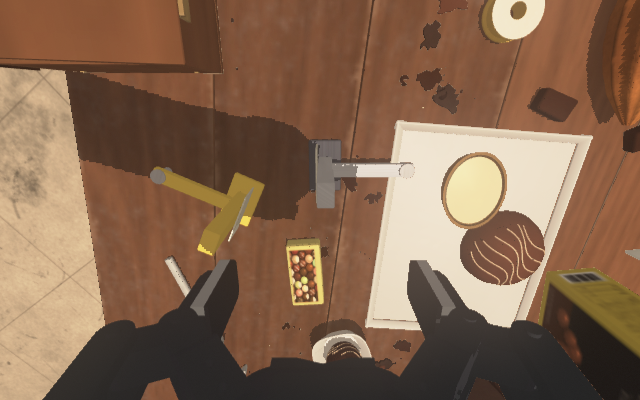

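View pics/s1.png

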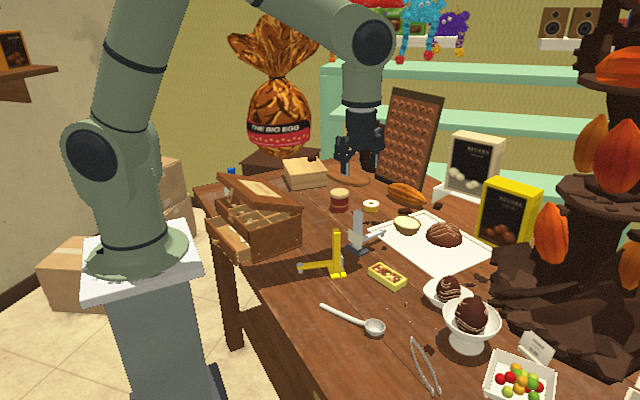

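Run:
```python
from h import *
np.set_printoptions(precision=1,suppress=True)
for z in(0,100,125,231):
  p=[558.1,-274.5,z]
  print(z,proj("scene",p),proj("top",p),proj("wrist",p))
c=arm.calibration("wrist");
print("w post",onz("wrist",327,157,125),"pin",onz("wrist",407,170,34), [onz("wrist",*q,8) for q in((316,140),(341,139),(335,207),(316,206))])
w=cv2.imread("pics/w1.png");cv2.imwrite("pics/c4.png",cv2.resize(w[120:320,140:440],None,fx=2.6,fy=2.6,interpolation=cv2.INTER_CUBIC))
```

```text
0 [356.1 250.2] [377.2 197.2] [321.5 164.7]
100 [357.  219.6] [383.3 191.3] [321.2 187.6]
125 [357.3 211.6] [385.  189.7] [321.1 195.9]
231 [358.3 175.7] [393.1 181.9] [320.2 257.7]
w post [ 557.5 -239.7  125. ] pin [ 656.2 -257.    34. ] [array([ 546.3, -243.7,    8. ]), array([ 576. , -237.6,    8. ]), array([ 584.3, -325.3,    8. ]), array([ 559.6, -328. ,    8. ])]
```

View pics/c4.png

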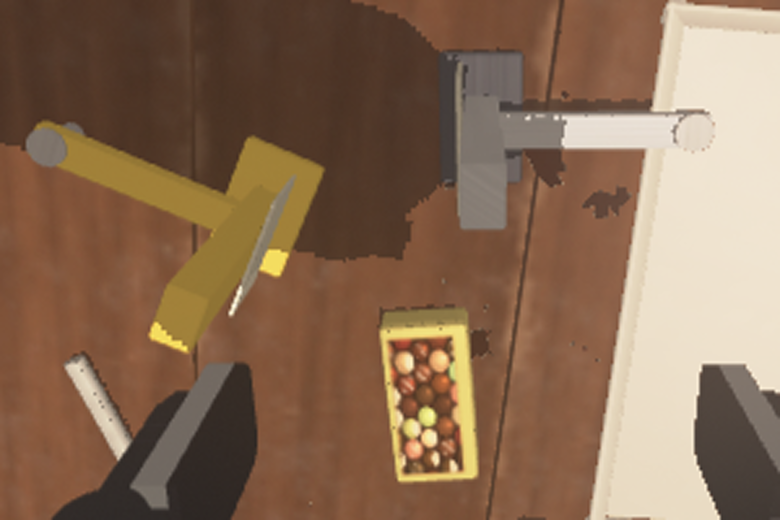

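Run:
```python
from h import *
np.set_printoptions(precision=1,suppress=True)
g=lambda u,v:(140+u/2.6,120+v/2.6)
w=cv2.imread("pics/w1.png");cv2.imwrite("pics/c5.png",cv2.resize(w[135:215,300:420],None,fx=6.5,fy=6.5,interpolation=cv2.INTER_NEAREST))
print("post top",onz("wrist",*g(482,208),125))
print("arm end cap",onz("wrist",*g(694,132),34), "arm edges",onz("wrist",*g(560,130),34))
print([onz("wrist",*g(*q),8) for q in((441,50),(522,50),(522,183),(441,186))])
```

```text
post top [ 562.5 -277.6  125. ]
arm end cap [ 656.3 -257.9   34. ] arm edges [ 596.9 -266.7   34. ]
[array([ 538.6, -244. ,    8. ]), array([ 575.8, -237.9,    8. ]), array([ 587.6, -301.7,    8. ]), array([ 548.4, -309.8,    8. ])]
```

View pics/c5.png

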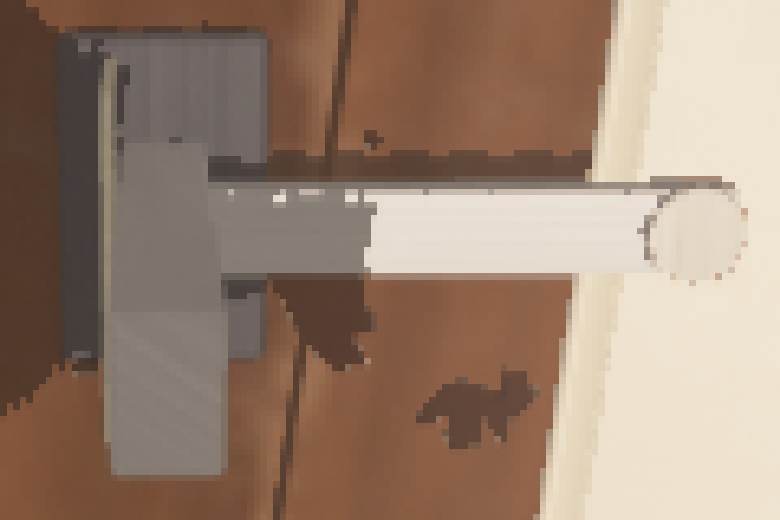

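jog_arm([
  [[0,0,0.25,4,0],[0,0,0.25,8,0],[0,0,0.25,12,0],[0,0,0.25,15,0],[0,0,0.25,15,0],[0,0,0.25,15,0],[255,0,0.25,15,0],[255,0,0.25,15,0],[255,0,0.25,15,0],[255,0,0.25,15,0],[255,0,0.25,15,0],[255,0,0.25,15,0]],
])

```text
t: 2.95
tool_pos: [561.1, -273.8, 81.5]
tool_rot: [0.646, 0.763, -0.0, -0.0]
force: [-2.6, -0.3, 5.6]
finger_gap: 15.1
```

Run:
```python
from h import *
np.set_printoptions(precision=3,suppress=True)
s=arm.state();print(s['t'],s['tool_pos'],s['tool_rot'],s['force'],s['finger_gap'])
cv2.imwrite("pics/w2.png",arm.capture("wrist")[:,:,::-1])
```

```text
2.95 [ 561.087 -273.799   81.494] [ 0.646  0.763 -0.    -0.   ] [-2.621 -0.258  5.589] 15.1289128688697
```

View pics/w2.png

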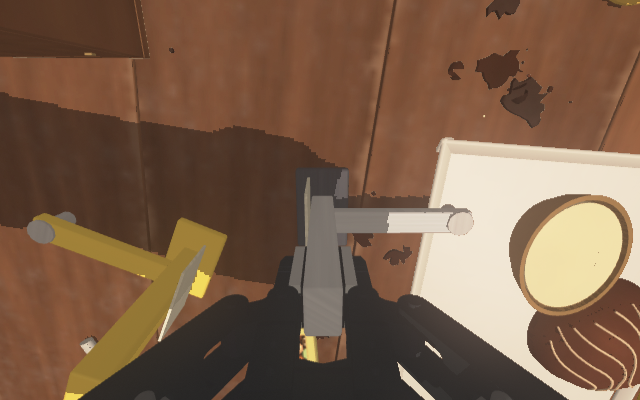

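jog_arm([
  [[255,0,0,-1,0],[255,0,0,-3,0],[255,0,0,-6,0],[255,0,0,-9,0],[255,0,0,-12,0],[255,0,0,-12,0],[255,0,0,-12,0]],
])

```text
t: 3.88
tool_pos: [560.9, -273.6, 201.3]
tool_rot: [0.646, 0.763, -0.0, -0.0]
force: [0.4, -0.4, -3.1]
finger_gap: 15.3
```

Run:
```python
from h import *
np.set_printoptions(precision=3,suppress=True)
s=arm.state();print(s['t'],s['tool_pos'],s['tool_rot'],s['force'],s['wrist_torque'],s['finger_gap'])
cv2.imwrite("pics/w3.png",arm.capture("wrist")[:,:,::-1])
for n,z,l in(("blue",0,[(185,268),(210,290)]),("blue125",125,[(190,275),(205,280)]),("chest",120,[(250,247),(354,243),(358,305)])):
  for p in l: print(n,p,onz("top",*p,z))
t=cv2.imread("pics/top0.png");cv2.imwrite("pics/c6.png",cv2.resize(t[220:330,170:370],None,fx=4,fy=4,interpolation=cv2.INTER_CUBIC))
```

```text
3.875 [ 560.931 -273.605  201.269] [ 0.646  0.763 -0.    -0.   ] [ 0.408 -0.416 -3.108] [-0.027  0.033  0.021] 15.307968321603306
blue (185, 268) [351.587 237.206   0.   ]
blue (210, 290) [295.891 167.547   0.   ]
blue125 (190, 275) [337.359 190.696 125.   ]
blue125 (205, 280) [326.567 154.483 125.   ]
chest (250, 247) [407.744  52.41  120.   ]
chest (354, 243) [ 424.482 -200.041  120.   ]
chest (358, 305) [ 276.851 -211.947  120.   ]
```

View pics/c6.png

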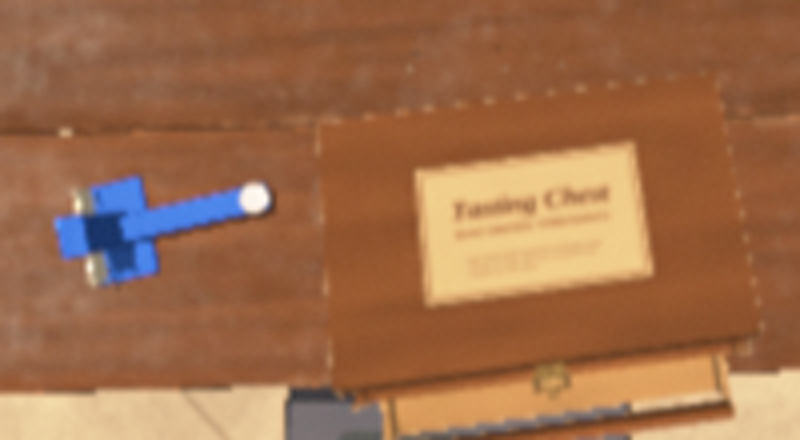

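View pics/w3.png

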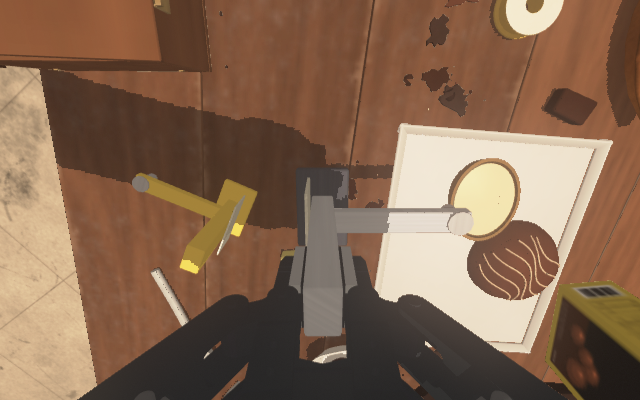

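jog_arm([
  [[255,3,0.3,0,2],[255,7,0.6,0,4],[255,11,0.9,0,6],[255,15.5,1.2,0,8],[255,20,1.6,0,10],[255,24.5,2,0,12],[255,29,2.4,0,14],[255,33.5,2.7,0,16],[255,37.4,3,0,19.2],[255,41,2,0,19.2],[255,45,0.8,0,19.2],[255,48,-0.2,0,19.2]],
])

```text
t: 5.42
tool_pos: [479.1, 200.9, 200.6]
tool_rot: [0.764, 0.645, -0.001, -0.0]
force: [0.2, -0.4, -2.4]
finger_gap: 15.3
```

Run:
```python
from h import *
np.set_printoptions(precision=3,suppress=True)
s=arm.state();print(s['t'],s['tool_pos'],s['tool_rot'],s['force'],s['finger_gap'])
cv2.imwrite("pics/w4.png",arm.capture("wrist")[:,:,::-1])
```

```text
5.425 [479.079 200.913 200.575] [ 0.764  0.645 -0.001 -0.   ] [ 0.222 -0.4   -2.421] 15.263883461910714
```

View pics/w4.png

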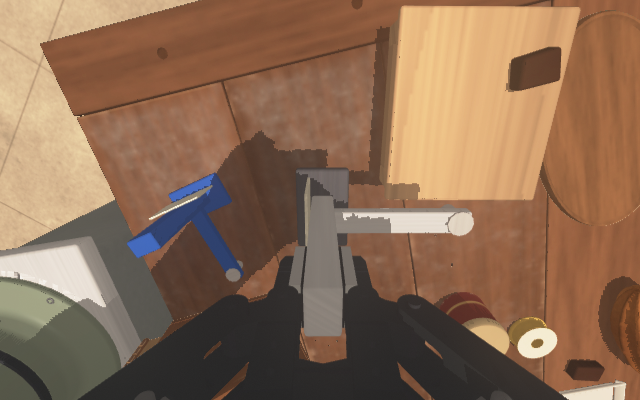

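Run:
```python
from h import *
np.set_printoptions(precision=3,suppress=True)
c=arm.calibration("wrist")
w=cv2.imread("pics/w4.png")
hsv=cv2.cvtColor(w,cv2.COLOR_BGR2HSV)
m=((hsv[...,2]>185)&(hsv[...,0]>8)&(hsv[...,0]<28)&(hsv[...,1]>60)&(hsv[...,1]<150)).astype(np.uint8)
m[:,:370]=0;m[:,600:]=0;m[205:]=0
m=cv2.morphologyEx(m,cv2.MORPH_CLOSE,np.ones((9,9)))
m=cv2.morphologyEx(m,cv2.MORPH_OPEN,np.ones((7,7)))
cs,_=cv2.findContours(m,cv2.RETR_EXTERNAL,cv2.CHAIN_APPROX_NONE);k=max(cs,key=cv2.contourArea)
a=cv2.approxPolyDP(k,6,True)[:,0];print(a)
v=w.copy();cv2.polylines(v,[a],True,(0,0,255),1);cv2.imwrite("pics/v4.png",v)
P=[onz("wrist",*p,66,c) for p in a.astype(float)]
for p,q in zip(P,P[1:]+P[:1]):print(p,np.linalg.norm(q-p),np.arctan2(*(q-p)[[1,0]]))
# same on top
t=cv2.imread("pics/top0.png");hsv=cv2.cvtColor(t,cv2.COLOR_BGR2HSV)
m=((hsv[...,2]>170)&(hsv[...,0]>8)&(hsv[...,0]<28)).astype(np.uint8)
m[:,:140]=0;m[:,230:]=0;m[:125]=0;m[205:]=0
m=cv2.morphologyEx(m,cv2.MORPH_CLOSE,np.ones((9,9)))
m=cv2.morphologyEx(m,cv2.MORPH_OPEN,np.ones((5,5)))
cs,_=cv2.findContours(m,cv2.RETR_EXTERNAL,cv2.CHAIN_APPROX_NONE);k=max(cs,key=cv2.contourArea)
a=cv2.approxPolyDP(k,4,True)[:,0];print(a)
P=[onz("top",*p,66) for p in a.astype(float)]
for p,q in zip(P,P[1:]+P[:1]):print(p,np.linalg.norm(q-p),np.arctan2(*(q-p)[[1,0]]))
```

```text
[[402   6]
 [388 182]
 [417 183]
 [418 199]
 [531 199]
 [560  82]
 [508  91]
 [508  63]
 [558  45]
 [567  62]
 [579   8]]
[566.721 344.428  66.   ] 146.5811800241894 -1.7405762354030854
[541.954 199.955  66.   ] 28.03764223477776 -0.19982830649361075
[569.433 194.389  66.   ] 16.52552273103473 -1.5735084872138918
[569.389 177.864  66.   ] 110.83399345426369 -0.16407303926264794
[678.734 159.76   66.   ] 106.96021480347352 1.3994576143778132
[696.971 265.154  66.   ] 44.04905121962279 -3.1393292594876736
[652.922 265.055  66.   ] 22.785416615825493 1.6058755972897671
[652.123 287.826  66.   ] 41.19816065233772 0.17447052145049974
[692.696 294.977  66.   ] 16.9395412885242 -1.03331901849951
[701.368 280.426  66.   ] 39.650295216090896 1.4297354039773278
[706.943 319.683  66.   ] 142.38862922275626 2.9669176590393054
[[216 126]
 [158 131]
 [144 184]
 [206 195]
 [217 151]
 [208 132]]
[724.806 164.575  66.   ] 151.63967272646772 1.6966075550487627
[705.778 315.016  66.   ] 144.36605432169884 2.9713565641819586
[563.499 339.473  66.   ] 162.23950726008016 -1.7174529680203454
[539.791 178.976  66.   ] 119.25949385419739 -0.17808855404711288
[657.164 157.849  66.   ] 57.13771522827321 0.48539186292786035
[707.702 184.507  66.   ] 26.26485825702457 -0.8616135786899266
```

View pics/v4.png

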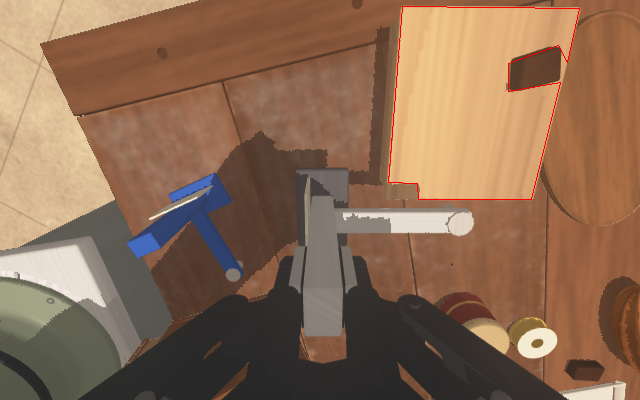

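Run:
```python
from h import *
np.set_printoptions(precision=2,suppress=True)
s=arm.state();p=s['tool_pos'];q=s['tool_rot'];a=2*np.arctan2(q[1],q[0])-np.pi/2;print(p,"toolyaw",a)
pin=p[:2]+95*np.array([np.cos(a),np.sin(a)]);print("pin pred",pin,"seen",onz("wrist",459.5,223,154),onz("wrist",459.5,223,156),proj("wrist",[*pin,155]))
i=arm.capture("scene")[:,:,::-1];cv2.imwrite("pics/s2.png",i);cv2.imwrite("pics/c7.png",cv2.resize(i[130:230,240:400],None,fx=5,fy=5,interpolation=cv2.INTER_CUBIC))
i=arm.capture("top")[:,:,::-1];cv2.imwrite("pics/t2.png",i);cv2.imwrite("pics/c8.png",cv2.resize(i[110:220,130:290],None,fx=5,fy=5,interpolation=cv2.INTER_CUBIC))
```

```text
[477.23 204.53 200.8 ] toolyaw -0.16537657421398144
pin pred [570.94 188.89] seen [572.4  190.27 154.  ] [571.57 191.29 156.  ] [458.   225.71]
```

View pics/c7.png

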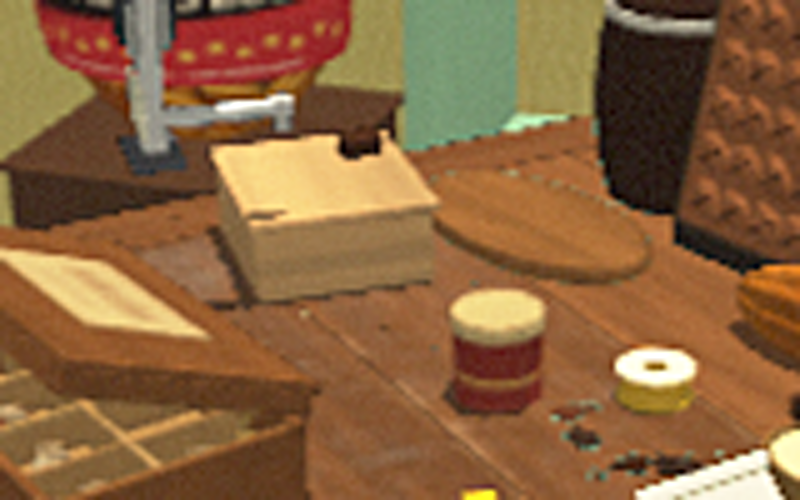

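View pics/c8.png

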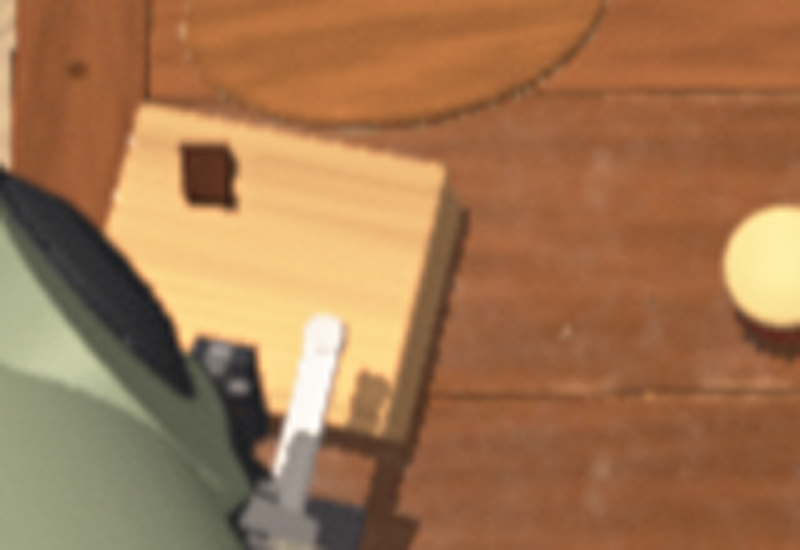

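```bash
cat > step.py <<'E'
from h import *
np.set_printoptions(precision=2,suppress=True)
def lines(n,w,c,tag,edges,z=66):
    pass
E
python3 - <<'E'
from h import *
np.set_printoptions(precision=2,suppress=True)
s=arm.state();p=s['tool_pos'];c=arm.calibration("wrist");w=arm.capture("wrist")[:,:,::-1];s2=arm.state();print(p,s2['tool_pos'],s2['t'])
cv2.imwrite("pics/w5.png",w);q=s['tool_rot'];a=2*np.arctan2(q[1],q[0])-np.pi/2
pin=p[:2]+95*np.array([np.cos(a),np.sin(a)]);print("yaw",a,"pin",pin,proj("wrist",[*pin,155],c),"top",proj("top",[*pin,155]),"scene",proj("scene",[*pin,155]))
print("pin seen top",onz("top",130+325/5,110+335/5,155),"post top")
cv2.imwrite("pics/c9.png",cv2.resize(w[0:240,360:600],None,fx=2.5,fy=2.5,interpolation=cv2.INTER_CUBIC))
u=np.array([np.cos(-.17),np.sin(-.17)]);v=np.array([-u[1],u[0]])
for nm,px in dict(bl=(212,150),fl=(245,218),fr=(437,207),br=(385,137)).items():
    g=onz("scene",240+px[0]/5,130+px[1]/5,66)[:2];print(nm,g,g@u,g@v)
E
```

```text
[479.35 200.69 200.73] [480.03 199.46 200.73] 5.625
yaw -0.16719794480916406 pin [573.03 184.88] [457.9  225.59] top [196.06 175.49] scene [296.67 149.37]
pin seen top [569.27 187.15 155.  ] post top
bl [567.45 328.26] 503.73850832065295 419.532777590607
fl [539.67 187.4 ] 500.18205443531957 275.9960860484747
fr [674.04 140.81] 640.5041636763931 252.81992092042094
br [701.75 290.39] 642.5022561506679 404.9240500191009
```

View pics/c9.png

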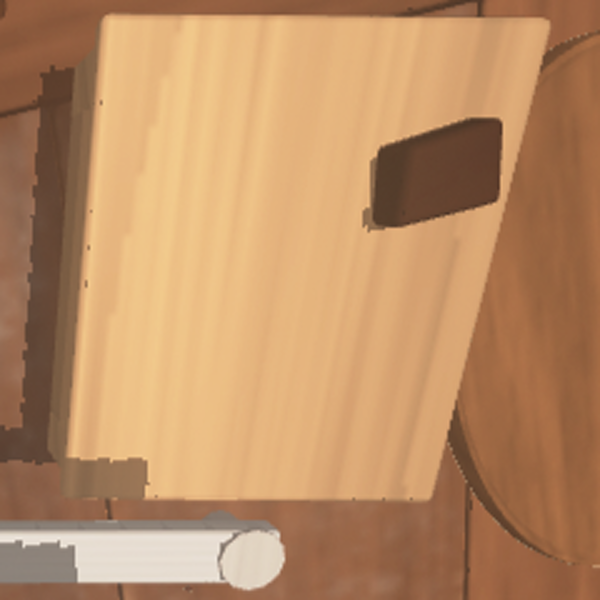

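Run:
```python
from h import *
np.set_printoptions(precision=2,suppress=True)
s=arm.state();print(s['tool_pos'],s['t'])
u=np.array([np.cos(-.17),np.sin(-.17)]);v=np.array([-u[1],u[0]])
C=[(499,266),(642,266),(642,429),(499,429)]
W=[[*(a*u+b*v),66] for a,b in C]
for x in W: print("scene crop px",(proj("scene",x)-[240,130])*5)
c=arm.calibration("wrist");w=cv2.imread("pics/w5.png")
for px in((105,15),(66,497),(432,499),(549,17)):
    g=onz("wrist",360+px[0]/2.5,px[1]/2.5,66,c)[:2];print("wrist",g,g@u,g@v)
g=onz("wrist",360+252/2.5,559/2.5,155,c)[:2];print("pin",g,g@u,g@v)
g=onz("top",130+325/5,110+335/5,155)[:2];print("pin top",g,g@u,g@v)
p=s['tool_pos'][:2];q=s['tool_rot'];a=2*np.arctan2(q[1],q[0])-np.pi/2;pin=p[:2]+95*np.array([np.cos(a),np.sin(a)]);print("pin kin",a,pin@u,pin@v)
```

```text
[480.03 199.46 200.73] 5.625
scene crop px [246.25 223.31]
scene crop px [433.84 200.25]
scene crop px [376.55 127.04]
scene crop px [203.87 146.57]
wrist [570.1  338.68] 504.58022338796184 430.24855166945537
wrist [541.67 177.52] 503.8287963325635 266.6043335737613
wrist [683.44 152.6 ] 647.7740221455142 266.03174005040995
wrist [710.62 314.24] 647.2132291348761 429.9393912128219
pin [575.69 184.62] 536.1564345462106 279.35181614026413
pin top [569.27 187.15] 529.4031546565977 280.7584813914754
pin kin -0.16904920112329602 534.3629982166017 277.8876092162967
```

jog_arm([
  [[255,0,-3,0,0],[255,0,-5.94,0,0],[255,3.5,-5.94,0,0],[255,6.8,-5.94,0,0],[255,6.8,-5.94,0,0],[255,6.8,-5.94,3,0],[255,6.8,-5.94,6,0],[255,6.8,-5.94,9,0],[255,6.8,-5.94,10.2,0],[255,6.8,-5.94,10.2,0],[255,6.8,-5.94,10.2,0],[255,6.8,-5.94,10.2,0]],
])

```text
t: 7.12
tool_pos: [433.8, 276.7, 100.2]
tool_rot: [0.765, 0.644, 0.001, 0.0]
force: [-0.7, 0.1, -2.4]
finger_gap: 15.4
```

```bash
cat > st.py <<'E'
from h import *
np.set_printoptions(precision=2,suppress=True)
s=arm.state();u=np.array([np.cos(-.17),np.sin(-.17)]);v=np.array([-u[1],u[0]])
p=s['tool_pos'];q=s['tool_rot'];a=2*np.arctan2(q[1],q[0])-np.pi/2;pin=p[:2]+95*np.array([np.cos(a),np.sin(a)])
print("t",s['t'],"yaw",a,"pin rel bay",pin@u-560.5,pin@v-346,"z",p[2],"footz",p[2]-81.5,"F",s['force'],"M",s['wrist_torque'],s['finger_gap'],s['tool_rot'])
E
python3 st.py
python3 - <<'E'
from h import *
w=arm.capture("wrist")[:,:,::-1];cv2.imwrite("pics/w6.png",w)
w=arm.capture("scene")[:,:,::-1];cv2.imwrite("pics/s6.png",cv2.resize(w[120:240,180:340],None,fx=5,fy=5,interpolation=cv2.INTER_CUBIC))
E
```

```text
t 7.125 yaw -0.17032367338399523 pin rel bay -84.71930452340814 0.05249094372663876 z 100.18173503721461 footz 18.681735037214608 F [-0.74  0.09 -2.37] M [0.05 0.01 0.04] 15.417269320435919 [0.76 0.64 0.   0.  ]
```

View pics/w6.png

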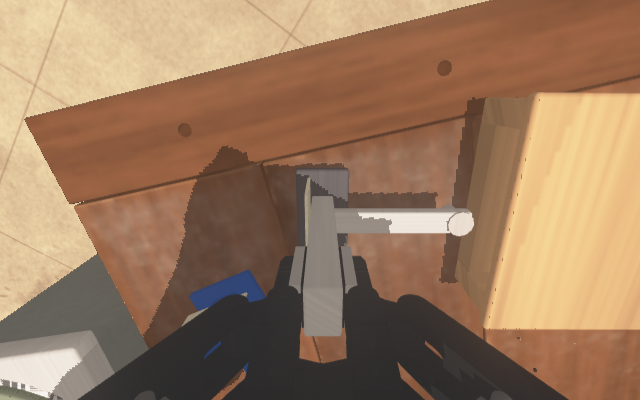

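View pics/s6.png

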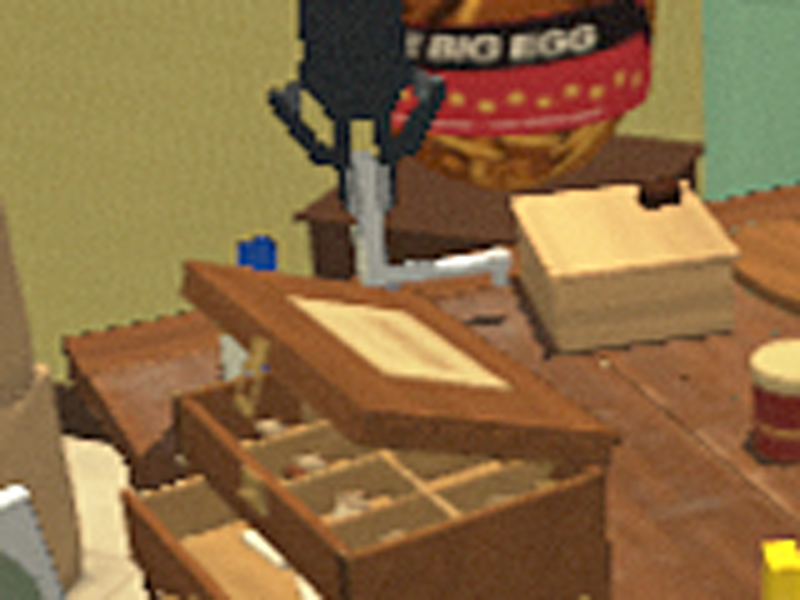

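```bash
python3 st.py
python3 - <<'E'
from h import *
u=np.array([np.cos(-.17),np.sin(-.17)]);v=np.array([-u[1],u[0]])
for n,p,z in(("near",(487,329),66),("far",(537,93),66),("pin",(460.5,222.5),52),("pin",(460.5,222.5),54)):
  g=onz("wrist",*p,z)[:2];print(n,g@u-560.5,g@v-346)
E
```

```text
t 7.225 yaw -0.17028150665783426 pin rel bay -84.88517148599124 -0.016343471667312315 z 99.91227419505947 footz 18.412274195059467 F [-0.27 -0.19 -1.92] M [ 0.03  0.04 -0.03] 15.120228054100435 [0.76 0.64 0.   0.  ]
near -56.69528112161123 -78.03533888889518
far -58.390756772877126 86.01222546127059
pin -82.1756005538382 1.3149390693027385
pin -83.18149007941685 2.1845451206397684
```

jog_arm([
  [[255,0.1,0,0.15,0],[255,0.1,1.5,0.15,0],[255,0.1,3,0.15,0],[255,0.1,4.5,0.15,0],[255,0.1,6,0.15,0],[255,0.1,7.2,0.15,0],[255,0.1,7.5,0.15,0],[255,0.1,7.5,0.15,0]],
])

```text
t: 8.22
tool_pos: [507.3, 264.9, 97.7]
tool_rot: [0.765, 0.644, -0.0, -0.0]
force: [-0.0, 0.9, -2.9]
finger_gap: 15.3
```

```bash
python3 st.py
```

```text
t 8.225 yaw -0.1700582940945803 pin rel bay -10.35384900640122 0.8530132673245703 z 97.70867037310818 footz 16.208670373108177 F [-0.04  0.93 -2.92] M [-0.02 -0.01  0.01] 15.31808717873079 [ 0.76  0.64 -0.   -0.  ]
```

jog_arm([
  [[255,0,0,0.1,0],[255,0,0,0.2,0],[255,0,0,0.3,0],[255,0,0,0.35,0],[255,0,0,0.35,0]],
])

```text
t: 8.85
tool_pos: [507.4, 264.8, 94.3]
tool_rot: [0.765, 0.645, -0.0, -0.0]
force: [0.9, 0.3, -1.9]
finger_gap: 15.1
```

jog_arm([
  [[255,0,0,0.05,0],[255,0,0,0.05,0],[255,0,0,0.05,0]],
])

```text
t: 9.22
tool_pos: [507.4, 264.8, 93.8]
tool_rot: [0.765, 0.644, 0.0, -0.0]
force: [-0.1, -0.1, -3.0]
finger_gap: 15.2
```

jog_arm([
  [[255,0,0,0.05,0],[255,0,0,0.05,0],[255,0,0,0.05,0]],
])

```text
t: 9.6
tool_pos: [507.4, 264.9, 93.5]
tool_rot: [0.765, 0.645, 0.0, -0.0]
force: [-3.0, -0.3, 2.7]
finger_gap: 15.5
```

jog_arm([
  [[255,0,0.2,0,0],[255,0,0.4,0,0],[255,0,0.4,0,0]],
])

```text
t: 9.98
tool_pos: [511.8, 264.1, 93.3]
tool_rot: [0.765, 0.644, 0.0, 0.0]
force: [0.1, 0.8, 0.2]
finger_gap: 15.5
```

jog_arm([
  [[255,0,0.2,0,0],[255,0,0.4,0,0],[255,0,0.4,0,0]],
])

```text
t: 10.35
tool_pos: [515.7, 263.3, 93.2]
tool_rot: [0.765, 0.644, 0.0, 0.0]
force: [0.9, -0.8, -1.1]
finger_gap: 15.1
```

jog_arm([
  [[255,0,0.2,0,0],[255,0,0.4,0,0],[255,0,0.4,0,0]],
])

```text
t: 10.72
tool_pos: [519.6, 262.8, 93.4]
tool_rot: [0.765, 0.644, 0.0, 0.0]
force: [-0.4, 0.1, 0.7]
finger_gap: 15.5
```

jog_arm([
  [[255,0,0,0.04,0],[255,0,0,0.04,0],[255,0,0,0.04,0]],
])

```text
t: 11.1
tool_pos: [519.4, 262.9, 93.0]
tool_rot: [0.765, 0.645, 0.0, 0.0]
force: [-1.2, 0.5, 4.9]
finger_gap: 15.0
```

```bash
python3 st.py
```

```text
t 11.1 yaw -0.16997096772163056 pin rel bay 1.9122530195577383 0.9435584859010646 z 93.04772630849014 footz 11.547726308490141 F [-1.2   0.51  4.91] M [-0.04 -0.24  0.04] 14.97099262982984 [0.76 0.64 0.   0.  ]
```

jog_arm([
  [[255,0,0.2,0,0],[255,0,0.4,0,0],[255,0,0.4,0,0]],
])

```text
t: 11.48
tool_pos: [523.0, 262.5, 93.2]
tool_rot: [0.764, 0.645, 0.0, -0.0]
force: [-4.6, 1.2, 7.9]
finger_gap: 15.1
```

jog_arm([
  [[255,0,0.2,0,0],[255,0,0.4,0,0],[255,0,0.4,0,0]],
])

```text
t: 11.85
tool_pos: [526.9, 261.9, 93.2]
tool_rot: [0.764, 0.645, 0.0, -0.0]
force: [-5.5, 1.1, 9.4]
finger_gap: 15.5
```

jog_arm([
  [[255,0.2,0,0,0],[255,0.4,0,0,0],[255,0.4,0,0,0]],
])

```text
t: 12.22
tool_pos: [527.6, 264.9, 92.9]
tool_rot: [0.765, 0.644, -0.001, 0.0]
force: [-4.0, -2.3, 6.5]
finger_gap: 15.4
```

jog_arm([
  [[255,0,-0.2,0,0],[255,0,-0.4,0,0],[255,0,-0.4,0,0]],
])

```text
t: 12.6
tool_pos: [523.9, 266.1, 93.0]
tool_rot: [0.765, 0.645, 0.0, 0.0]
force: [-0.3, -0.1, 2.2]
finger_gap: 15.2
```

jog_arm([
  [[255,0,-0.2,0,0],[255,0,-0.4,0,0],[255,0,-0.4,0,0]],
])

```text
t: 12.98
tool_pos: [519.7, 266.9, 92.9]
tool_rot: [0.765, 0.645, -0.0, -0.0]
force: [0.1, 0.7, 2.1]
finger_gap: 15.3
```

jog_arm([
  [[255,0,-0.2,0,0],[255,0,-0.4,0,0],[255,0,-0.4,0,0]],
])

```text
t: 13.35
tool_pos: [515.8, 267.5, 92.9]
tool_rot: [0.765, 0.645, -0.0, -0.0]
force: [-0.0, -0.0, 3.4]
finger_gap: 15.5
```

jog_arm([
  [[255,0,-0.2,0,0],[255,0,-0.4,0,0],[255,0,-0.4,0,0]],
])

```text
t: 13.72
tool_pos: [511.8, 268.1, 92.9]
tool_rot: [0.765, 0.645, -0.0, -0.0]
force: [0.4, 0.8, 2.8]
finger_gap: 15.3
```

jog_arm([
  [[255,0,-0.2,0,0],[255,0,-0.4,0,0],[255,0,-0.4,0,0]],
])

```text
t: 14.1
tool_pos: [507.9, 268.9, 93.0]
tool_rot: [0.765, 0.645, -0.0, -0.0]
force: [0.3, -0.3, 2.8]
finger_gap: 15.5
```

jog_arm([
  [[255,0.2,0,0,0],[255,0.4,0,0,0],[255,0.4,0,0,0]],
])

```text
t: 14.48
tool_pos: [508.6, 272.1, 92.8]
tool_rot: [0.765, 0.644, -0.001, 0.0]
force: [-1.3, -2.8, 6.0]
finger_gap: 15.3
```

jog_arm([
  [[255,0,0.2,0,0],[255,0,0.4,0,0],[255,0,0.4,0,0]],
])

```text
t: 14.85
tool_pos: [512.0, 272.6, 93.0]
tool_rot: [0.764, 0.645, -0.0, -0.0]
force: [-4.4, 0.9, 7.5]
finger_gap: 15.0
```

jog_arm([
  [[255,0,0.2,0,0],[255,0,0.4,0,0],[255,0,0.4,0,0]],
])

```text
t: 15.22
tool_pos: [516.0, 272.0, 93.0]
tool_rot: [0.764, 0.645, -0.0, -0.0]
force: [-4.5, 0.7, 7.1]
finger_gap: 14.9
```

```bash
python3 st.py
```

```text
t 15.225 yaw -0.16941164618223548 pin rel bay -2.9698380801570465 9.475925705600162 z 93.03906426741587 footz 11.539064267415867 F [-4.47  0.7   7.15] M [0.05 0.4  0.01] 14.914615612887053 [ 0.76  0.64 -0.   -0.  ]
```

jog_arm([
  [[255,0,0.2,0,0],[255,0,0.4,0,0],[255,0,0.4,0,0]],
])

```text
t: 15.6
tool_pos: [519.9, 271.4, 93.0]
tool_rot: [0.764, 0.645, -0.0, -0.001]
force: [-5.1, 1.5, 7.8]
finger_gap: 15.4
```

jog_arm([
  [[255,0,0.2,0,0],[255,0,0.4,0,0],[255,0,0.4,0,0]],
])

```text
t: 15.98
tool_pos: [523.9, 270.7, 93.0]
tool_rot: [0.764, 0.645, -0.0, -0.001]
force: [-5.8, 0.8, 7.5]
finger_gap: 15.7
```

jog_arm([
  [[255,0,0.2,0,0],[255,0,0.4,0,0],[255,0,0.4,0,0]],
])

```text
t: 16.35
tool_pos: [527.8, 270.0, 93.1]
tool_rot: [0.764, 0.645, -0.0, -0.0]
force: [-4.5, 0.7, 6.9]
finger_gap: 15.3
```

jog_arm([
  [[255,0,0,-0.2,0],[255,-0.6,0,-0.2,0],[255,-1.2,0,-0.2,0],[255,-1.2,0,-0.2,0],[255,-1.2,0,-0.1,0],[255,-1.2,0,0,0],[255,-1.2,0,0,0]],
])

```text
t: 17.23
tool_pos: [526.4, 257.8, 93.1]
tool_rot: [0.764, 0.645, 0.0, -0.0]
force: [-2.9, -0.0, 3.6]
finger_gap: 15.3
```

```bash
python3 st.py
```

```text
t 17.225 yaw -0.16972500132699486 pin rel bay 9.675479550522482 -2.7923238901194622 z 93.09020074400756 footz 11.59020074400756 F [-2.87 -0.01  3.59] M [-0.14  0.39 -0.05] 15.345144625771146 [ 0.76  0.64  0.   -0.  ]
```

Now v≈-3, sweeping u from +10 to -10.

jog_arm([
  [[255,0,-0.2,0,0],[255,0,-0.4,0,0],[255,0,-0.4,0,0]],
])

```text
t: 17.6
tool_pos: [522.5, 258.3, 93.0]
tool_rot: [0.765, 0.645, 0.0, 0.0]
force: [0.2, 0.1, 1.7]
finger_gap: 15.1
```

jog_arm([
  [[255,0,-0.2,0,0],[255,0,-0.4,0,0],[255,0,-0.4,0,0]],
])

```text
t: 17.98
tool_pos: [518.4, 258.9, 92.9]
tool_rot: [0.765, 0.645, -0.0, -0.0]
force: [1.0, -0.2, 0.1]
finger_gap: 15.5
```

jog_arm([
  [[255,0,-0.2,0,0],[255,0,-0.4,0,0],[255,0,-0.4,0,0]],
])

```text
t: 18.35
tool_pos: [514.2, 259.5, 92.7]
tool_rot: [0.765, 0.645, -0.0, -0.0]
force: [-0.8, 0.2, -1.6]
finger_gap: 15.6
```

jog_arm([
  [[255,0,-0.2,0,0],[255,0,-0.4,0,0],[255,0,-0.4,0,0]],
])

```text
t: 18.73
tool_pos: [510.6, 260.3, 93.0]
tool_rot: [0.765, 0.645, 0.0, -0.0]
force: [-1.8, 0.1, -1.1]
finger_gap: 15.1
```

jog_arm([
  [[255,0,-0.2,0,0],[255,0,-0.4,0,0],[255,0,-0.4,0,0]],
])

```text
t: 19.1
tool_pos: [506.7, 261.0, 93.0]
tool_rot: [0.765, 0.645, 0.0, 0.0]
force: [-0.0, -0.7, 1.7]
finger_gap: 15.6
```

jog_arm([
  [[255,-0.2,0,0,0],[255,-0.3,0,0,0],[255,-0.3,0,0,0]],
])

```text
t: 19.48
tool_pos: [506.3, 258.1, 93.0]
tool_rot: [0.765, 0.645, 0.0, -0.0]
force: [0.8, 2.2, 2.2]
finger_gap: 15.3
```

jog_arm([
  [[255,0,0.2,0,0],[255,0,0.4,0,0],[255,0,0.4,0,0]],
])

```text
t: 19.85
tool_pos: [510.1, 257.1, 92.9]
tool_rot: [0.765, 0.644, -0.0, -0.0]
force: [-1.6, 0.3, 4.4]
finger_gap: 15.4
```

jog_arm([
  [[255,0,0.2,0,0],[255,0,0.3,0,0],[255,0,0.3,0,0]],
])

```text
t: 20.23
tool_pos: [513.2, 256.6, 92.8]
tool_rot: [0.765, 0.644, -0.0, 0.0]
force: [-1.9, -0.8, 2.6]
finger_gap: 15.0
```

```bash
python3 st.py
```

```text
t 20.225 yaw -0.1703018876161324 pin rel bay -3.0816292809743118 -6.338073719102908 z 92.80661299649958 footz 11.306612996499581 F [-1.92 -0.77  2.56] M [0.01 0.1  0.03] 15.029973770591166 [ 0.76  0.64 -0.    0.  ]
```

jog_arm([
  [[255,0.2,0.05,0,0],[255,0.45,0.05,0,0],[255,0.45,0.05,0,0]],
])

```text
t: 20.6
tool_pos: [514.4, 261.3, 92.7]
tool_rot: [0.765, 0.645, -0.0, -0.0]
force: [0.3, -1.7, -3.5]
finger_gap: 15.3
```

jog_arm([
  [[255,0,0,0.05,0],[255,0,0,0.05,0],[255,0,0,0.05,0]],
])

```text
t: 20.98
tool_pos: [514.4, 261.0, 92.4]
tool_rot: [0.765, 0.644, -0.0, -0.0]
force: [0.1, 0.1, -2.0]
finger_gap: 15.4
```

```bash
python3 st.py
```

```text
t 20.975 yaw -0.17014620845157258 pin rel bay -2.6536826381721994 -1.713594210858048 z 92.40226573353371 footz 10.90226573353371 F [ 0.13  0.08 -1.96] M [0.02 0.01 0.03] 15.449545269845924 [ 0.76  0.64 -0.   -0.  ]
```

Free to drop here. Lowering in small steps.

jog_arm([
  [[255,0,0,0.05,0],[255,0,0,0.1,0],[255,0,0,0.1,0]],
])

```text
t: 21.35
tool_pos: [514.4, 261.0, 91.3]
tool_rot: [0.765, 0.644, -0.0, -0.0]
force: [0.1, 0.4, -2.8]
finger_gap: 15.1
```

```bash
python3 st.py
```

```text
t 21.35 yaw -0.17013998861742996 pin rel bay -2.6666887943447364 -1.6997171967831264 z 91.34940364219626 footz 9.849403642196265 F [ 0.11  0.36 -2.81] M [-0.01  0.01  0.02] 15.0716376442778 [ 0.76  0.64 -0.   -0.  ]
```

jog_arm([
  [[255,0,0,0.05,0],[255,0,0,0.1,0],[255,0,0,0.1,0]],
])

```text
t: 21.72
tool_pos: [514.4, 261.1, 90.4]
tool_rot: [0.765, 0.644, -0.0, -0.0]
force: [-0.3, 0.2, -2.1]
finger_gap: 15.5
```

jog_arm([
  [[255,0,0,0.05,0],[255,0,0,0.05,0],[255,0,0,0.05,0]],
])

```text
t: 22.1
tool_pos: [514.4, 261.1, 89.9]
tool_rot: [0.765, 0.645, -0.0, -0.0]
force: [0.3, 0.4, -2.4]
finger_gap: 15.5
```

```bash
python3 st.py
```

```text
t 22.1 yaw -0.17000968232876024 pin rel bay -2.6954091922389125 -1.6266559416881137 z 89.88761047908831 footz 8.387610479088309 F [ 0.29  0.39 -2.4 ] M [ 0.02 -0.    0.  ] 15.482392272932099 [ 0.76  0.64 -0.   -0.  ]
```

jog_arm([
  [[255,0,0,0.1,0],[255,0,0,0.2,0],[255,0,0,0.2,0]],
])

```text
t: 22.48
tool_pos: [514.4, 261.1, 87.8]
tool_rot: [0.765, 0.644, -0.0, -0.0]
force: [0.4, -0.6, -2.4]
finger_gap: 15.1
```

jog_arm([
  [[255,0,0,0.1,0],[255,0,0,0.2,0],[255,0,0,0.2,0]],
])

```text
t: 22.85
tool_pos: [514.4, 261.1, 85.8]
tool_rot: [0.765, 0.644, -0.0, -0.0]
force: [0.2, -0.4, -3.3]
finger_gap: 15.8
```

jog_arm([
  [[255,0,0,0.1,0],[255,0,0,0.2,0],[255,0,0,0.25,0],[255,0,0,0.25,0]],
])

```text
t: 23.35
tool_pos: [514.4, 261.1, 83.4]
tool_rot: [0.765, 0.644, -0.0, -0.0]
force: [-0.6, -0.5, -2.2]
finger_gap: 15.5
```

```bash
python3 st.py
```

```text
t 23.35 yaw -0.17008591047194033 pin rel bay -2.6793294236521206 -1.6356488056030685 z 83.35590251181712 footz 1.8559025118171206 F [-0.58 -0.45 -2.19] M [0.02 0.05 0.01] 15.477045647597047 [ 0.76  0.64 -0.   -0.  ]
```

jog_arm([
  [[255,0,0,0.05,0],[255,0,0,0.1,0],[255,0,0,0.1,0],[255,0,0,0.1,0]],
])

```text
t: 23.85
tool_pos: [514.4, 261.1, 82.4]
tool_rot: [0.765, 0.644, 0.0, -0.0]
force: [0.2, 0.5, -2.0]
finger_gap: 15.5
```

jog_arm([
  [[255,0,0,0.05,0],[255,0,0,0.05,0],[255,0,0,0.05,0]],
])

```text
t: 24.22
tool_pos: [514.4, 261.1, 81.9]
tool_rot: [0.765, 0.644, 0.0, -0.0]
force: [0.0, 0.3, -2.9]
finger_gap: 15.4
```

jog_arm([
  [[255,0,0,0.05,0],[255,0,0,0.05,0],[255,0,0,0.05,0]],
])

```text
t: 24.6
tool_pos: [514.5, 261.1, 81.5]
tool_rot: [0.765, 0.644, 0.0, 0.0]
force: [-0.3, -0.8, 1.9]
finger_gap: 15.5
```

```bash
python3 st.py
```

```text
t 24.6 yaw -0.17012030418552437 pin rel bay -2.6305374034367333 -1.6495955232465462 z 81.5059236053026 footz 0.005923605302598389 F [-0.33 -0.83  1.92] M [-0.19  0.17  0.  ] 15.453705167938693 [0.76 0.64 0.   0.  ]
```

jog_arm([
  [[190,0,0,0,0],[170,0,0,0,0],[150,0,0,0,0],[150,0,0,0,0],[150,0,0,0,0],[150,0,0,-1,0],[150,0,0,-3,0],[150,0,0,-6,0],[150,0,0,-10,0],[150,0,0,-14,0],[150,0,0,-14,0]],
])

```text
t: 25.98
tool_pos: [515.5, 261.8, 224.9]
tool_rot: [0.765, 0.644, 0.003, 0.001]
force: [-0.8, -0.4, -1.4]
finger_gap: 35.4
```

```bash
python3 - <<'E'
from h import *
w=arm.capture("wrist")[:,:,::-1];cv2.imwrite("pics/w7.png",w)
w=arm.capture("scene")[:,:,::-1];cv2.imwrite("pics/s7.png",cv2.resize(w[120:240,180:340],None,fx=5,fy=5,interpolation=cv2.INTER_CUBIC))
E
python3 st.py
```

```text
t 26.075 yaw -0.1702190053366579 pin rel bay -2.6505447765116514 -1.7692986997882372 z 221.84454623236533 footz 140.34454623236533 F [ 0.28  0.03 -1.76] M [ 0.03  0.04 -0.03] 35.48855047635254 [0.76 0.64 0.   0.  ]
```

View pics/w7.png

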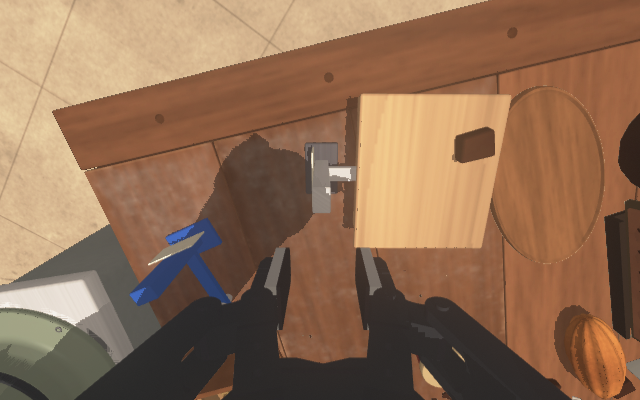

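View pics/s7.png

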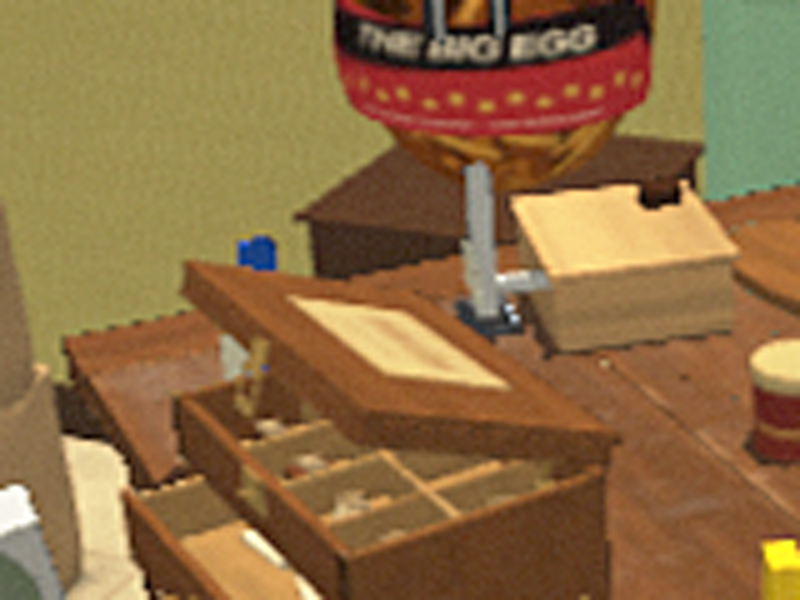

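The wrist picture shows the stand upright at (320,180) with its arm going under the roof at (355,174). The scene crop also shows it upright, with the foot on the table and the gripper clear. Handing in.

```bash
python3 -c "
from cell import arm
print(arm.close_job())"
```

```text
the job is handed in; nothing more can be done
None
```

The metal ticket stand is fixed to the display step: its pin is in the hidden hole and its foot stands on the table. The job was handed in at about 26 s, and no verdict came back.

- **What I did:** I gripped the stand by its post across the 16 mm side and brought its arm in under the roof. I slid the pin lightly over the bay floor until the support vanished at about (−2.7, −1.7) mm from my estimate of the reference point. I then let it down until the foot touched the table and released it.
- **Depth:** By the arm's readings the foot was 0.0 mm above its height when I gripped it, so the pin should be 12 mm deep. The pin sank about 11 mm with no noticeable sideways force.
- **Forces:** The readings while feeling about reached +9.4 N upward and about 5.5 N sideways. With the stand's weight of about 2.6 N added, that is roughly 13 N on the step. These are readings at the end of each move only, so brief peaks between them were not seen.
- **Final pictures:** The wrist and scene views show the stand upright by itself with its arm under the roof, and the gripper clear above it. I carried nothing low past the tin, spool or pack. The tin looks unmoved in the last scene crop, but I did not measure the three again.
- **Disagreement:** The camera estimates of the step's position differed by up to about 6 mm. I reduced this by viewing pin and step in the same picture. About 2 mm of doubt remains in the bay position, against 14 mm allowed.

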